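# Load the spice caddy and hold its refill flap open

## Task

Set the two small spice jars upright in the two empty cells of the wooden spice caddy, one in each cell, and let go of them. Then lift the flap of the caddy's bin, which has a bar on top, and hold it open at 45 degrees (give or take five) so that I can drop refills in; it falls shut by itself, so finish with the gripper still holding it there. Leave the salt shaker in its cell and the other things on the worktop where they stand.

Things in the scene. Friction and masses are not known exactly. Their poses are not given: they have to be found in the camera images.
- caddy: Wooden spice caddy, 188 (x) x 211 (y) mm, fixed. Origin: centre of its underside; x points to the flap's hinge side (away from the robot), y left. Left: a row of three cells along x, centres at y = 72.5, x = -61, 0, 61 mm, each 56 x 56 mm inside, walls 5 mm thick up to z = 50, floor z = 8; one holds the salt shaker. Right: a bin, walls to z = 64, under the flap (top z = 72 mm when shut).
- pad_a: Round cork pad, 48 mm across, 2 mm thick, fixed at the centre of the floor of an empty cell. Origin: centre of its underside, 8 mm above the worktop. It marks one cell to fill; either jar may go there.
- pad_b: The same cork pad in the other empty cell.
- jar_a: Small spice jar with a red cap, 45 mm across, 106 mm tall, about 0.11 kg, closed, standing. Origin: centre of its underside, z up. The cap is the widest part (44.6 mm) and reaches from 85 to 106 mm up; the glass below is 42 mm.
- jar_b: The other small spice jar, same shape and size, standing.
- flap (a joint): Angle of the bin's flap in rad: 0 shut (level), grows as the front edge is raised, 0.785 = 45 degrees, stop at 1.75. No spring, hardly any friction: from anywhere below upright it falls shut.
- flap_panel: The flap: a wooden panel 192 x 148 x 8 mm, about 0.3 kg, hinged on its far edge (axis along its own y), with a dark steel bar on top. Origin: middle of the hinge axis; when shut its axes are those of the caddy and it extends from x = 0 to -192 mm, z from -2 to 6 mm. The origin lies at x = 96, y = -30.5, z = 66 mm of the caddy.
- flap_bar (a point): Middle of the flap's bar: a round bar 10 mm thick, 74 mm long, along the flap's y axis, on two posts 50 mm apart (42 mm clear between them). Its centre is 32 mm above the panel's top face, and at x = -161, z = 38 mm of flap_panel (104 mm above the worktop when shut). It swings about the hinge with the flap.
- flap_hinge (a point): Middle of the flap's hinge axis, 66 mm above the worktop; it does not move. Mind the arm: a wall cabinet hangs over the worktop at the right, from x = 0.56 m on, y below -0.16 m, z above 0.59 m; a forearm swung out across it strikes it.
- salt_shaker: Salt shaker, grey top, 44 mm across, 90 mm tall, standing in the third cell. Origin: centre of its underside. Leave it there.
- honey_jar: Honey jar, wider than the spice jars: 65 mm across, 100 mm tall, standing. Origin: centre of its underside. Bystander.
- small_pot: Low lidded pot, 66 mm across, 52 mm tall. Origin: centre of its underside. Bystander.
- pepper_mill: Wooden pepper mill, 58 mm across, 170 mm tall. Origin: centre of its underside. Bystander.

How it is judged:
By the outcome, as a careful person would: the job done as asked, in the order asked, and still so for the second after the job is handed in, while the arm keeps its last pose, push and grip.
It also fails if it takes over 69 s, if anything falls off the work surface, if the arm or the gripper's body presses on something with over 40 N, if the wrist force passes 120 N, or if a joint passes its speed limit or range.

## Robot

A 6-joint arm with a two-finger parallel gripper is mounted at the origin on a cart in front of the work surface, level with it; the furniture and walls round the work are solid. World frame = base frame: x ahead of the robot, y to its left, z up, the work surface at z = 0. Lengths are in m, angles in rad, forces in N, time in s.
With the tool pointing down it reaches from about 0.425 to 0.95 m from the base axis. Payload 3.5 kg.
Tool frame: the origin (TCP) lies midway between the tips of the shut fingers; the grasp point (between the pads) lies 19 mm behind it; z points along the fingers, y is the line along which they close (so a half turn about z gives the same grasp; the last joint's range is limited). The gripper opens to 85 mm and grips with 20 to 120 N. Pads are 22 mm wide; open, the fingers measure 114 mm over their backs; the gripper's body (76 mm by 85 mm) begins 54 mm behind the grasp point. The pads swing forward as they close: fully open they stand 13 mm farther back than shut.
Start: joints at [1.183, 0.286, 1.577, -0, 1.279, -0.15], TCP at [0.159, 0.656, 0.202] pointing down, gripper open.
Joint ranges: [-2.77, 2.77], [-0.9, 2.22], [0.21, 2.48], [-1.53, 4.67], [0.24, 2.81], [-2.84, 2.84]. Speed limits (rad/s): [2.79, 2.79, 3.14, 3.14, 3.14, 3.14].

## Interface

Orientations are given as a unit quaternion [x, y, z, w].
In Python, from plant import ctrl gives the robot as it stands.
- The arm moves only by the tool send_rows, never from a script. Its argument "series" is a list that holds one entry, the list of rows, each a list of 7 numbers: the shift along the tool's x, y, z in cm, then the turn, a rotation vector about the tool's x, y, z in rad, then the opening, from -1 (shut) to 1 (fully open). In form: [[[x, y, z, rx, ry, rz, jaw], ...]]. A call has 1 to 10 rows; each row shifts and turns the commanded pose from where the row before left it, along the tool's axes as they then stand; what a row does not reach is not made up. A row lasts 1/8 s, in which the tool goes at most 62.5 mm and 10.7 degrees, less where a joint would pass 70% of its speed; a pose out of reach is approached as far as the arm can. A call is refused whole if a number of a shift passes 6.25 or a number of a turn 0.188, either way. A call with a gripper value outside its range is refused whole. The fingers move at their own pace and stop on an object; "force" is the grip in N (left out, the last holds). Time passes only in rows, so rows that do not move let the fingers close. It gives the time, the measured TCP pose, the force, the opening and the grip force at its end, in the units of the state.
- ctrl.get_state(): the state, without advancing time (a new reading comes with each control period).
- ctrl.read_camera(name): name is "scene" or "top" or "wrist"; returns a dict with "img" (480x640x3 uint8, red, green, blue), "fx", "fy", "cx", "cy" (pixels), "R" (3x3) and "t" (3): a world point X has camera coordinates R X + t; the wrist camera has in their place "hand_eye" (4x4, takes a point from camera to tool coordinates, whose origin is the TCP and whose axes are the flange's). Camera axes: x right, y down, z forward; pixel columns grow to the right and rows downward; lengths in m; the calibration is good to about 2 mm. A picture is of the moment at which its call begins: read the wrist's pose just before it. There is no depth.
- ctrl.sign_off(): hands the job in; it is judged then, once.
The state is a dict: "time": time; "qpos": joint angles; "dq": joint speeds; "joint_efforts": joint torques, N m; "eef_pos": TCP position; "tcp_rot": TCP orientation; "contact_force": force on the tool from outside, world axes, zero at the start; "wrist_torque": the same for the moment, N m; "opening": opening from 0.0 (shut) to 1.0 (fully open); "finger_force": force on a finger pad.
Only numpy, scipy, OpenCV 4.12 (cv2) and the standard library are available. Lean on these libraries where they do the work, as an engineer would, in place of code of your own. Each camera call takes 0.05 s, during which the arm holds its last target. There are 200 camera calls.

## Working session

There is one attempt and no reset: what is moved stays moved. The work goes in short steps, Python scripts to look and compute and a tool call to move; the robot and the scene stay as the last step left them, time stands still between calls to the robot, and variables do not carry over. Pictures are saved under pics/ and viewed, at most 10 in all, crops included, and the job is handed in when it is done.

Besides the shell and the picture viewer there is one more tool, called after "Emit:" by a JSON object that holds its "fn" and its "kwargs", one argument or row to a line. send_rows: Moves the arm, as the interface text tells. Its arguments: {"type":"object","properties":{"series":{"type":"array"},"force":{"type":"number"}},"required":["series"]}

```bash
mkdir -p pics; ls; python3 - <<'E'
from plant import ctrl
import cv2,numpy as np
s=ctrl.get_state();print({k:np.round(v,3).tolist() for k,v in s.items()})
for n in("scene","top"):
    c=ctrl.read_camera(n);cv2.imwrite(f"pics/{n}0.png",c["img"][:,:,::-1])
    np.savez(f"{n}0.npz",**c);print(n,c["fx"],c["cx"],c["cy"],np.round(-c["R"].T@c["t"],3),np.round(c["R"],3).tolist())
E
```

```text
pics
{'time': 0.0, 'qpos': [1.183, 0.287, 1.578, 0.0, 1.279, -0.15], 'dq': [0.0, -0.002, -0.001, 0.0, -0.0, -0.001], 'joint_efforts': [0.0, -40.597, -29.263, -0.0, 0.006, 0.0], 'eef_pos': [0.159, 0.655, 0.2], 'tcp_rot': [0.119, 0.993, -0.001, -0.0], 'contact_force': [-0.808, -0.365, 0.01], 'wrist_torque': [-0.022, -0.026, -0.07], 'finger_force': 0.0, 'opening': 1.001}
scene 462.3016531912313 324.0744126229723 231.51902486447355 [-0.255 -0.423  0.857] [[0.475, -0.88, -0.015], [-0.576, -0.298, -0.761], [0.665, 0.37, -0.648]]
top 507.6601794466836 312.9271545248443 240.5580358557037 [ 0.335 -0.009  1.099] [[-0.026, -1.0, -0.01], [-0.986, 0.028, -0.164], [0.164, 0.006, -0.986]]
```

View pics/scene0.png

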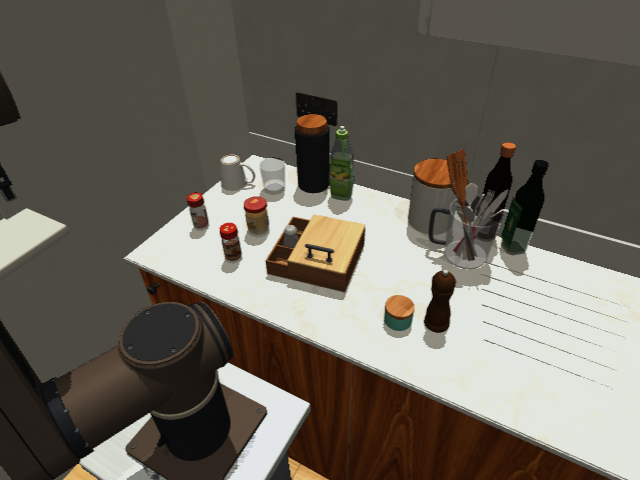

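View pics/top0.png

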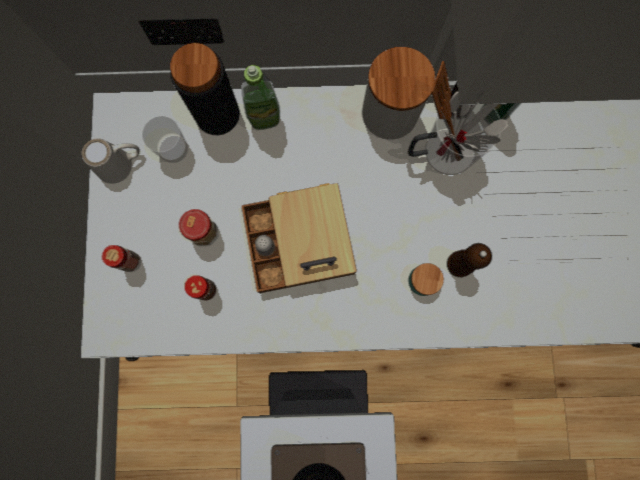

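The pictures show red-capped jars at top (115,256) and (198,287). The honey jar is at (196,225). The caddy's flap is centred near (312,235), its bar is at (318,263), the shaker is in the middle cell at (264,244), and the empty cells are at (260,218) and (270,275).

```bash
cat > h.py <<'E'
import numpy as np,cv2
from scipy.spatial.transform import Rotation as Ro
def load(n):
    return dict(np.load(n+".npz"))
def cam_tool(c,s):
    """wrist camera -> world R,t"""
    T=np.eye(4);T[:3,:3]=Ro.from_quat(s["tcp_rot"]).as_matrix();T[:3,3]=s["eef_pos"]
    W=np.linalg.inv(T@np.array(c["hand_eye"]));c["R"]=W[:3,:3];c["t"]=W[:3,3];return c
def ray(c,p):
    d=c["R"].T@np.array([(p[0]-c["cx"])/c["fx"],(p[1]-c["cy"])/c["fy"],1.]);return -c["R"].T@c["t"],d/np.linalg.norm(d)
def onz(c,p,z):
    o,d=ray(c,p);return o+d*(z-o[2])/d[2]
def proj(c,X):
    q=c["R"]@np.asarray(X)+c["t"];return np.array([c["fx"]*q[0]/q[2]+c["cx"],c["fy"]*q[1]/q[2]+c["cy"]])
def tri(obs):
    A=np.zeros((3,3));b=np.zeros(3);L=[]
    for c,p in obs:
        o,d=ray(c,p);M=np.eye(3)-np.outer(d,d);A+=M;b+=M@o;L.append((o,M))
    X=np.linalg.solve(A,b);return X,[np.linalg.norm(M@(X-o)) for o,M in L]
def blobs(m,amin=30):
    n,l,st,ce=cv2.connectedComponentsWithStats(m.astype(np.uint8));return [(ce[i],st[i],l==i) for i in range(1,n) if st[i,4]>=amin]
def hsv(c): return cv2.cvtColor(c["img"],cv2.COLOR_RGB2HSV).astype(int)
def red(c):
    h=hsv(c);return ((h[...,0]<6)|(h[...,0]>172))&(h[...,1]>170)&(h[...,2]>90)
E
python3 - <<'E'
from h import *
C={n:load(n+"0") for n in("scene","top")}
B={}
for n,c in C.items():
    B[n]=[(b[0],b[1]) for b in blobs(red(c),40)]
    for ce,st in B[n]: print(n,ce.round(1),st)
for p,q in itertools.product(B["scene"],B["top"]) if 0 else []: pass
for p,_ in B["scene"]:
    for q,_ in B["top"]:
        X,e=tri([(C["scene"],p),(C["top"],q)])
        if max(e)<.008: print("cap",p.round(),q.round(),X.round(3),np.round(e,4))
for n,c in C.items():
    h=hsv(c);m=(h[...,0]>10)&(h[...,0]<25)&(h[...,2]>150)&(h[...,1]>70)
    m[300 if n=="top" else 320:]=0
    for ce,st,mm in blobs(m,1500):
        cn=max(cv2.findContours(mm.astype(np.uint8),0,2)[0],key=cv2.contourArea)
        hull=cv2.convexHull(cn)
        r=cv2.approxPolyDP(hull,8,True)[:,0]
        print(n,st,r.tolist(),[onz(c,p,.072).round(3).tolist() for p in r])
    k=cv2.morphologyEx((h[...,2]<75).astype(np.uint8),2,np.ones((2,2)))
    for ce,st,mm in blobs(k,20):
        if 260<ce[0]<360 and 230<ce[1]<280 : print("dark",n,ce.round(1),st,onz(c,ce,.104).round(3))
E
```

```text
scene [194.1 197.3] [187 193  15   9  66]
scene [255.3 204.2] [244 198  22  12 140]
scene [227.6 228. ] [220 223  16  11 116]
top [113.2 255.9] [103 246  21  20 178]
top [195.8 285.9] [185 276  22  22 290]
cap [194. 197.] [113. 256.] [0.481 0.394 0.105] [0.001 0.001]
cap [228. 228.] [196. 286.] [0.417 0.229 0.106] [0.0011 0.0011]
scene [ 288  215   77   58 2471] [[313, 215], [364, 225], [345, 272], [288, 260]] [[0.599, 0.085, 0.072], [0.624, -0.057, 0.072], [0.444, -0.09, 0.072], [0.416, 0.052, 0.072]]
dark scene [285.2 247.7] [270 234  31  28 435] [0.423 0.062 0.104]
dark scene [316.7 273.6] [ 267  236   98   57 1492] [ 0.381 -0.048  0.104]
dark scene [320.3 252.5] [307 246  27  17 138] [ 0.447 -0.022  0.104]
top [ 269  183   87  102 5627] [[337, 184], [355, 269], [286, 284], [269, 197]] [[0.625, -0.057, 0.072], [0.446, -0.087, 0.072], [0.419, 0.053, 0.072], [0.601, 0.086, 0.072]]
dark top [265.8 253.5] [250 231  32  59 632] [0.478 0.091 0.104]
dark top [319.  263.7] [302 258  35  14 183] [ 0.455 -0.014  0.104]
```

```bash
cat >> h.py <<'E'
def plan(pos,yaw=None,tilt=0):
    """total shift in the current tool axes (cm) and turn (rad) from the present state"""
    from plant import ctrl
    s=ctrl.get_state();R=Ro.from_quat(s["tcp_rot"])
    d=R.inv().apply(np.array(pos)-s["eef_pos"])*100
    out=[d.round(2).tolist()]
    if yaw is not None:
        y=np.array([np.cos(yaw),np.sin(yaw),0]);z=np.array([0,0,-1.]);G=Ro.from_matrix(np.c_[np.cross(y,z),y,z])
        out.append((R.inv()*G).as_rotvec().round(3).tolist())
    print("t",round(s["time"],2),"pos",np.round(s["eef_pos"],4),"F",np.round(s["contact_force"],1),"open",round(s["opening"],3),"plan",*out)
E
python3 - <<'E'
from h import *
C={n:load(n+"0") for n in("scene","top")}
print("honey",onz(C["scene"],(255.3,204.2),.1), onz(C["top"],(195,222),.1))
plan((.481,.394,.20),np.radians(100))
E
```

```text
honey [0.5377123  0.23012772 0.1       ] [0.5464794  0.23272664 0.1       ]
t 0.1 pos [0.1587 0.6554 0.2003] F [ 1.  -0.1  0.3] open 0.999 plan [-37.48, -17.81, 0.06] [-0.002, -0.001, -0.412]
```

Emit:
{"fn": "send_rows", "kwargs": {
  "series": [
    [[-4.2, -2.0, 0, 0, 0, 0, 1], [-4.2, -2.0, 0, 0, 0, 0, 1], [-4.2, -2.0, 0, 0, 0, 0, 1], [-4.2, -2.0, 0, 0, 0, 0, 1], [-4.2, -2.0, 0, 0, 0, 0, 1], [-4.2, -2.0, 0, 0, 0, 0, 1], [-4.2, -2.0, 0, 0, 0, 0, 1], [-4.2, -2.0, 0, 0, 0, 0, 1], [-3.9, -1.8, 0, 0, 0, 0, 1], [0, 0, 0, 0, 0, -0.137, 1]]
  ],
  "force": 40
}}

```text
time: 1.35
eef_pos: [0.4835, 0.3923, 0.2009]
tcp_rot: [0.051, 0.999, -0.0, -0.0]
contact_force: [-1.0, 0.0, 0.6]
opening: 0.999
finger_force: 0.0
```

Emit:
{"fn": "send_rows", "kwargs": {
  "series": [
    [[0, 0, 0, 0, 0, -0.137, 1], [0, 0, 0, 0, 0, -0.138, 1], [0, 0, 0, 0, 0, 0, 1], [0, 0, 0, 0, 0, 0, 1]]
  ]
}}

```text
time: 1.85
eef_pos: [0.4813, 0.3946, 0.2013]
tcp_rot: [-0.086, 0.996, -0.0, -0.0]
contact_force: [0.9, -0.1, -0.5]
opening: 1.002
finger_force: 0.0
```

```bash
python3 - <<'E'
from h import *
from plant import ctrl
s=ctrl.get_state();c=cam_tool(ctrl.read_camera("wrist"),s)
cv2.imwrite("pics/w1.png",c["img"][:,:,::-1]);np.savez("w1.npz",**c)
for ce,st,m in blobs(red(c),200): print(ce.round(1),st,onz(c,ce,.106).round(4))
plan((.481,.394,.076),np.radians(100))
print(np.round(c["hand_eye"],3).tolist(),c["fx"])
E
```

```text
[79.8 97.8] [  45   62   69   72 3167] [0.4164 0.2311 0.106 ]
[318.9 236.8] [ 289  210   60   58 1627] [0.4799 0.3953 0.106 ]
[120.8 277. ] [ 99 243  35  74 368] [0.5335 0.2608 0.106 ]
[ 77.9 272.7] [ 60 261  40  34 383] [0.5354 0.2305 0.106 ]
t 1.9 pos [0.4813 0.3946 0.2014] F [-0.5 -0.1 -0.3] open 1.003 plan [0.04, -0.05, 12.54] [-0.0, -0.0, -0.002]
[[-0.001, -0.959, -0.283, 0.073], [1.0, -0.0, -0.002, -0.0], [0.002, -0.283, 0.959, -0.172], [0.0, 0.0, 0.0, 1.0]] 398.84490567384745
```

View pics/w1.png

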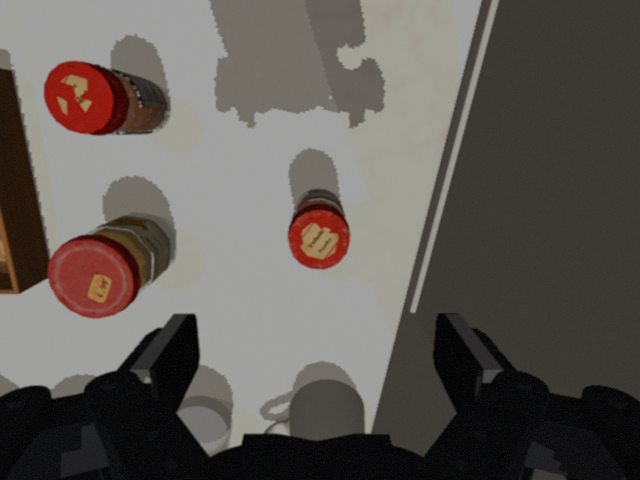

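Jar A's cap is centred at (319,239), straight between the fingers, and the wrist view agrees with the two-view position to 2 mm. Descending to the cap.

Emit:
{"fn": "send_rows", "kwargs": {
  "series": [
    [[0, 0, 3, 0, 0, 0, 1], [0, 0, 3, 0, 0, 0, 1], [0, 0, 3, 0, 0, 0, 1], [0, 0, 2.5, 0, 0, 0, 1], [0, 0, 1, 0, 0, 0, 1], [0, 0, 0, 0, 0, 0, 1], [0, 0, 0, 0, 0, 0, 0], [0, 0, 0, 0, 0, 0, -1], [0, 0, 0, 0, 0, 0, -1], [0, 0, 0, 0, 0, 0, -1]]
  ],
  "force": 40
}}

```text
time: 3.15
eef_pos: [0.4816, 0.3948, 0.077]
tcp_rot: [-0.087, 0.996, 0.0, 0.0]
contact_force: [0.1, 0.2, 0.2]
opening: 0.143
finger_force: 0.0
```

Emit:
{"fn": "send_rows", "kwargs": {
  "series": [
    [[0, 0, 0, 0, 0, 0, -1], [0, 0, 0, 0, 0, 0, -1], [0, 0, 0, 0, 0, 0, -1]]
  ]
}}

```text
time: 3.52
eef_pos: [0.4815, 0.3947, 0.0766]
tcp_rot: [-0.087, 0.996, -0.0, -0.0]
contact_force: [0.1, -0.8, 0.5]
opening: -0.003
finger_force: 0.0
```

The fingers shut on nothing, so I'll look.

```bash
python3 - <<'E'
from h import *
from plant import ctrl
s=ctrl.get_state();c=cam_tool(ctrl.read_camera("wrist"),s)
a=ctrl.read_camera("scene");b=ctrl.read_camera("top")
for n,k in(("scene",a),("top",b)):
    for ce,st,m in blobs(red(k),40): print(n,ce.round(1),st)
cr=lambda i,x,y:cv2.resize(i[y:y+120,x:x+160],(400,300))
v=np.vstack([np.hstack([cr(a["img"],120,140),cr(b["img"],40,190)]),np.hstack([cv2.resize(c["img"],(400,300)),np.zeros((300,400,3),np.uint8)])])
cv2.imwrite("pics/v2.png",v[:,:,::-1])
E
```

```text
scene [195.5 197.6] [188 193  14   8  41]
scene [255.2 204.3] [244 198  22  12 134]
scene [227.6 228.1] [220 223  16  11 117]
top [195.8 285.9] [185 276  22  22 293]
```

View pics/v2.png

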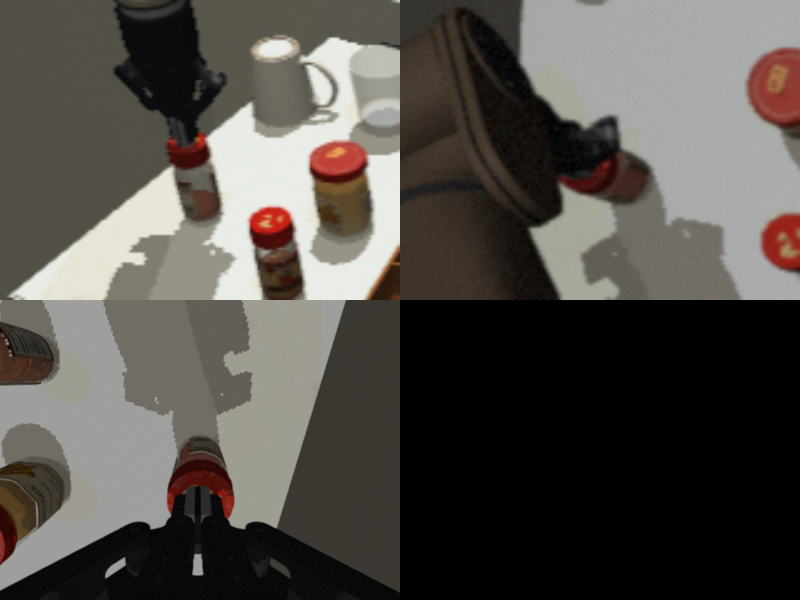

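The shut fingers stand at the far side of jar A's cap. In the wrist crop the cap spans about (167–233, 455–520). I'll measure where the cap is now.

```bash
python3 - <<'E'
from h import *
from plant import ctrl
s=ctrl.get_state();c=cam_tool(ctrl.read_camera("wrist"),s)
k=ctrl.read_camera("scene")
h=hsv(c);m=((h[...,0]<8)|(h[...,0]>170))&(h[...,1]>120)&(h[...,2]>50)
m[:,:200]=0;m[:,440:]=0
ys,xs=np.nonzero(m);print("extent",xs.min(),xs.max(),ys.min(),ys.max())
for z in (.085,.106): print(z,"left",onz(c,(xs.min(),np.median(ys[xs==xs.min()])),z).round(4),"right",onz(c,(xs.max(),np.median(ys[xs==xs.max()])),z).round(4),"near",onz(c,(320,ys.min()),z).round(4))
for z in(.077,.096):print("tcp in wrist",proj(c,[*s["eef_pos"][:2],z]).round(),"scene",proj(k,[*s["eef_pos"][:2],z]).round())
for X in([.480,.395,.106],[.480,.395,.085],[.480,.395,0]): print(X,"scene",proj(k,X).round(),"wrist",proj(c,X).round())
cv2.imwrite("pics/z3.png",np.hstack([cv2.resize(c["img"][220:440,210:430],(400,400)),cv2.resize(k["img"][150:230,160:240],(400,400))])[:,:,::-1])
E
```

```text
extent 268 374 229 349
0.085 left [0.495  0.3742 0.085 ] right [0.4877 0.4216 0.085 ] near [0.4494 0.39   0.085 ]
0.106 left [0.4841 0.3751 0.106 ] right [0.4777 0.4165 0.106 ] near [0.4444 0.3889 0.106 ]
tcp in wrist [318. 293.] scene [196. 205.]
tcp in wrist [318. 310.] scene [195. 200.]
[0.48, 0.395, 0.106] scene [194. 197.] wrist [319. 318.]
[0.48, 0.395, 0.085] scene [195. 203.] wrist [319. 297.]
[0.48, 0.395, 0] scene [201. 227.] wrist [318. 244.]
```

View pics/z3.png

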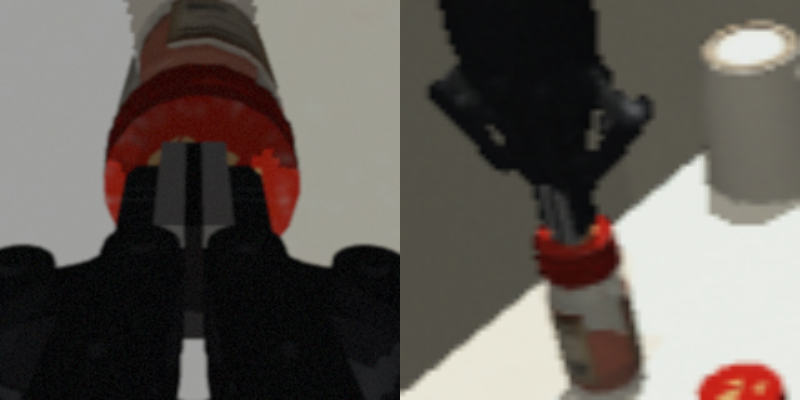

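Emit:
{"fn": "send_rows", "kwargs": {
  "series": [
    [[0, 0, -1, 0, 0, 0, -1], [0, 0, -1, 0, 0, 0, -1], [0, 0, -1, 0, 0, 0, -1], [0, 0, -1, 0, 0, 0, -1], [0, 0, -1, 0, 0, 0, -1], [0, 0, 0, 0, 0, 0, -1]]
  ]
}}

```text
time: 4.53
eef_pos: [0.4822, 0.3951, 0.1281]
tcp_rot: [-0.087, 0.996, 0.001, 0.001]
contact_force: [-0.0, 0.2, -0.6]
opening: -0.001
finger_force: 0.0
```

```bash
python3 - <<'E'
from h import *
from plant import ctrl
s=ctrl.get_state();c=cam_tool(ctrl.read_camera("wrist"),s)
k=ctrl.read_camera("scene")
for ce,st,m in blobs(red(k),30): print("scene",ce.round(1),st)
for ce,st,m in blobs(red(c),100): print("wrist",ce.round(1),st,onz(c,ce,.106).round(4))
plan((.48,.395,.076),np.radians(100))
w=load("w1")
cv2.imwrite("pics/z4.png",np.hstack([cv2.resize(c["img"][180:480,170:470],(400,400)),cv2.resize(k["img"][150:230,160:240],(400,400))])[:,:,::-1])
E
```

```text
scene [194.4 196.9] [187 193  15   8  60]
scene [255.1 204.3] [244 198  22  12 133]
scene [227.6 228.1] [220 223  16  11 117]
wrist [13.8 87.7] [   0   39   34   93 2337] [0.4165 0.2434 0.106 ]
wrist [291.8 270.9] [279 240  31  67 939] [0.482  0.3815 0.106 ]
wrist [343.8 270.4] [ 321  240   39   69 1104] [0.4771 0.408  0.106 ]
wrist [ 46.2 316.6] [  0 273  75  99 808] [0.5305 0.2559 0.106 ]
wrist [ 28.8 312.4] [  2 295  57  43 517] [0.5296 0.2468 0.106 ]
t 4.62 pos [0.4814 0.3946 0.1266] F [ 0.4  0.1 -1.2] open -0.005 plan [0.13, 0.06, 5.06] [-0.0, -0.0, -0.0]
```

View pics/z4.png

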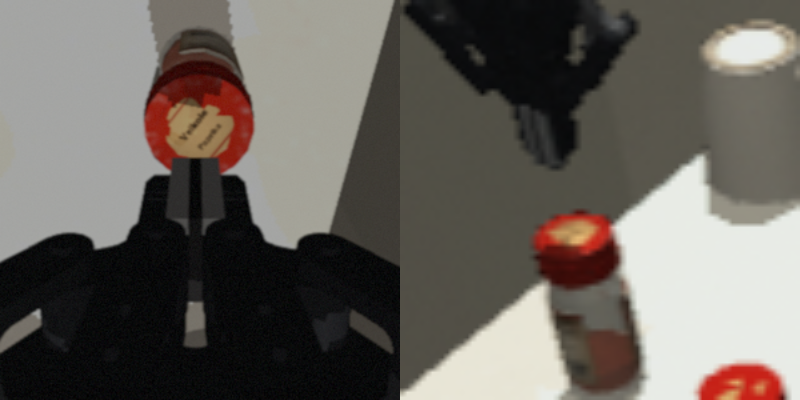

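The jar is untouched and the shut fingertips show at scene (190,183), higher than the reported TCP would put them. So the real tips seem to sit behind the reported TCP. I'll measure by how much.

```bash
python3 - <<'E'
from h import *
from plant import ctrl
s=ctrl.get_state();c=cam_tool(ctrl.read_camera("wrist"),s);k=ctrl.read_camera("scene");t=ctrl.read_camera("top")
print("tip at TCP would be",proj(c,s["eef_pos"]).round(),proj(k,s["eef_pos"]).round(),proj(t,s["eef_pos"]).round())
g=k["img"].max(2).astype(int);print("scene rows at col 189-191 (dark->wall)",[(r,g[r,189:192].tolist()) for r in range(176,192)])
R=Ro.from_quat(s["tcp_rot"])
for p in((316.5,298.5),):
    for q in((190.4,183.5),(190,182),(191,184)):
        X,e=tri([(c,p),(k,q)]);print(q,X.round(4),np.round(e,4),"tool",R.inv().apply(X-s["eef_pos"]).round(4))
for dz in(0,-.015,-.028,-.04):
    for dx in(.0,.011): 
        X=s["eef_pos"]+R.apply([dx,0,dz]);print(dz,dx,proj(c,X).round(),proj(k,X).round())
E
```

```text
tip at TCP would be [318. 292.] [193. 191.] [108. 254.]
scene rows at col 189-191 (dark->wall) [(176, [46, 23, 12]), (177, [47, 25, 14]), (178, [57, 38, 13]), (179, [59, 42, 18]), (180, [59, 46, 24]), (181, [59, 45, 23]), (182, [48, 57, 46]), (183, [42, 57, 54]), (184, [81, 81, 80]), (185, [82, 82, 82]), (186, [81, 82, 83]), (187, [81, 80, 81]), (188, [82, 81, 82]), (189, [82, 82, 82]), (190, [81, 81, 82]), (191, [82, 81, 82])]
(190.4, 183.5) [0.474  0.3916 0.1552] [0.0019 0.0019] tool [ 0.0078 -0.0017 -0.0286]
(190, 182) [0.4723 0.3908 0.1608] [0.0026 0.0026] tool [ 0.0096 -0.0021 -0.0342]
(191, 184) [0.4754 0.3917 0.1525] [0.0021 0.0021] tool [ 0.0064 -0.0018 -0.0259]
0 0.0 [318. 292.] [193. 191.]
0 0.011 [318. 270.] [191. 193.]
-0.015 0.0 [318. 306.] [192. 186.]
-0.015 0.011 [318. 282.] [190. 189.]
-0.028 0.0 [318. 320.] [191. 182.]
-0.028 0.011 [318. 294.] [189. 185.]
-0.04 0.0 [318. 335.] [190. 179.]
-0.04 0.011 [318. 307.] [188. 181.]
```

Both views put the real tips 30 mm behind the reported TCP. From here I take the tips at TCP −30 mm and the grasp point at TCP −49 mm. I'll open and go lower.

Emit:
{"fn": "send_rows", "kwargs": {
  "series": [
    [[0, 0, 0, 0, 0, 0, 1], [0, 0, 0, 0, 0, 0, 1], [0, 0, 0, 0, 0, 0, 1], [0, 0, 0, 0, 0, 0, 1], [0, 0, 2, 0, 0, 0, 1], [0, 0, 2, 0, 0, 0, 1], [0, 0, 2, 0, 0, 0, 1], [0, 0, 1.5, 0, 0, 0, 1], [0, 0, 0.9, 0, 0, 0, 1], [0, 0, 0, 0, 0, 0, 1]]
  ]
}}

```text
time: 6.02
eef_pos: [0.4811, 0.3945, 0.0417]
tcp_rot: [-0.087, 0.996, -0.0, -0.001]
contact_force: [1.4, 0.6, -0.6]
opening: 0.997
finger_force: 0.0
```

Emit:
{"fn": "send_rows", "kwargs": {
  "series": [
    [[0, 0, 0, 0, 0, 0, -1], [0, 0, 0, 0, 0, 0, -1], [0, 0, 0, 0, 0, 0, -1], [0, 0, 0, 0, 0, 0, -1], [0, 0, 0, 0, 0, 0, -1], [0, 0, 0, 0, 0, 0, -1]]
  ],
  "force": 40
}}

```text
time: 6.78
eef_pos: [0.4822, 0.3952, 0.0437]
tcp_rot: [-0.087, 0.996, 0.0, 0.001]
contact_force: [-1.1, 0.4, 5.3]
opening: 0.51
finger_force: 40.8
```

Emit:
{"fn": "send_rows", "kwargs": {
  "series": [
    [[0, 0, -1, 0, 0, 0, -1], [0, 0, -2, 0, 0, 0, -1], [0, 0, -3, 0, 0, 0, -1], [0, 0, -3, 0, 0, 0, -1], [0, 0, -3, 0, 0, 0, -1], [0, 0, -3, 0, 0, 0, -1], [0, 0, -3, 0, 0, 0, -1], [0, 0, -1.5, 0, 0, 0, -1], [0, 0, 0, 0, 0, 0, -1]]
  ]
}}

```text
time: 7.9
eef_pos: [0.4819, 0.3949, 0.2393]
tcp_rot: [-0.087, 0.996, 0.001, 0.001]
contact_force: [-0.7, -0.1, -1.7]
opening: 0.507
finger_force: 40.9
```

```bash
python3 - <<'E'
from h import *
c=load("top0");h=hsv(c)
# cork: sample around the cells
for p in((260,218),(270,275),(256,205),(262,262)): print(p,h[p[1]-2:p[1]+3,p[0]-2:p[0]+3].reshape(-1,3).mean(0).round())
plan((.545,.18,.24),np.radians(100)); plan((.564,.112,.24),np.radians(100))
E
```

```text
(260, 218) [ 15. 131. 139.]
(270, 275) [ 15. 132. 136.]
(256, 205) [ 13. 158.  56.]
(262, 262) [ 13. 175.  58.]
t 7.9 pos [0.4819 0.3949 0.2393] F [-0.7 -0.1 -1.7] open 0.507 plan [-2.48, -22.26, -0.09] [0.001, 0.003, -0.0]
t 7.9 pos [0.4819 0.3949 0.2393] F [-0.7 -0.1 -1.7] open 0.507 plan [-3.18, -29.29, -0.09] [0.001, 0.003, -0.0]
```

Emit:
{"fn": "send_rows", "kwargs": {
  "series": [
    [[-0.3, -2.8, 0, 0, 0, 0, -1], [-0.3, -2.8, 0, 0, 0, 0, -1], [-0.3, -2.8, 0, 0, 0, 0, -1], [-0.3, -2.8, 0, 0, 0, 0, -1], [-0.3, -2.8, 0, 0, 0, 0, -1], [-0.3, -2.8, 0, 0, 0, 0, -1], [-0.3, -2.8, 0, 0, 0, 0, -1], [-0.3, -2.7, 0, 0, 0, 0, -1], [0, 0, 0, 0, 0, 0, -1], [0, 0, 0, 0, 0, 0, -1]]
  ]
}}

```text
time: 9.15
eef_pos: [0.543, 0.1795, 0.2363]
tcp_rot: [-0.087, 0.996, 0.0, -0.001]
contact_force: [0.4, 0.2, -1.2]
opening: 0.514
finger_force: 41.1
```

```bash
python3 - <<'E'
from h import *
from plant import ctrl
s=ctrl.get_state();c=cam_tool(ctrl.read_camera("wrist"),s)
k=ctrl.read_camera("scene");np.savez("w2.npz",**c);np.savez("s2.npz",**k)
cv2.imwrite("pics/w2.png",np.hstack([cv2.resize(c["img"],(480,360)),cv2.resize(k["img"][130:310,160:320],(320,360))])[:,:,::-1])
for n,c in(("top",load("top0")),("wrist",c)):
    h=hsv(c);m=(abs(h[...,0]-15)<4)&(abs(h[...,1]-131)<30)&(abs(h[...,2]-139)<35)
    m=cv2.morphologyEx(m.astype(np.uint8),2,np.ones((3,3)))
    for ce,st,mm in blobs(m,100):
        X=onz(c,ce,.010)
        if .35<X[0]<.65 and .0<X[1]<.2: print(n,ce.round(1),st,X.round(4))
plan((.564,.112,.24),np.radians(100))
E
```

```text
top [285.3 212.2] [281 193  11  40 283] [0.5817 0.056  0.01  ]
top [260.4 221.7] [250 213  21  18 309] [0.562  0.1109 0.01  ]
top [303.7 265.5] [297 247  15  36 266] [0.463  0.0185 0.01  ]
top [270.6 276.5] [260 267  22  20 353] [0.4412 0.09   0.01  ]
wrist [223.   86.9] [215  64  23  40 465] [0.4487 0.0739 0.01  ]
wrist [195.1 169.5] [192 146   7  48 158] [0.5291 0.0549 0.01  ]
wrist [245.8 211. ] [ 222  191   48   40 1546] [0.5618 0.1093 0.01  ]
wrist [165.7 226.6] [ 153  194   29   72 1233] [0.5922 0.0303 0.01  ]
wrist [200.9 244.9] [199 228   5  35 113] [0.6054 0.0678 0.01  ]
wrist [142.5 252.5] [136 235  17  31 255] [0.6243 0.0083 0.01  ]
t 9.25 pos [0.5432 0.1799 0.2369] F [-0.9 -0.8 -2.1] open 0.51 plan [-0.86, -7.05, -0.31] [0.0, -0.001, 0.001]
```

View pics/w2.png

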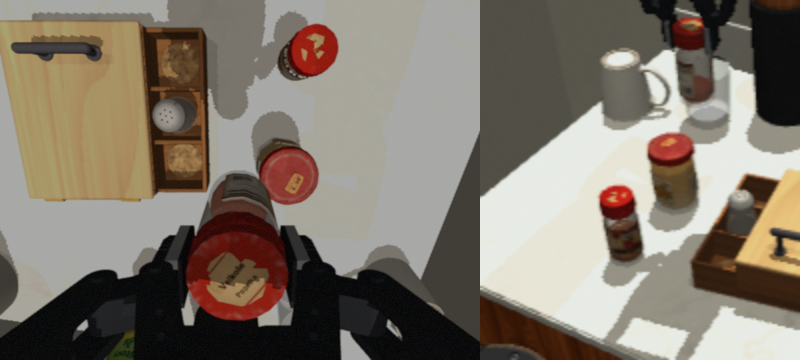

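The jar hangs upright in the grip. In the wrist picture the cells lie at full-scale (246,211) for the far one and (240,85) for the near one. Next I check the pad heights by two views and the jar's offset in the hand.

```bash
python3 - <<'E'
from h import *
t=load("top0");c=load("w2")
X,e=tri([(t,(260.4,221.7)),(c,(245.8,211))]);print("far pad",X.round(4),np.round(e,4))
h=hsv(c);sub=np.zeros(h.shape[:2],bool);sub[50:120,205:280]=1
m=sub&(abs(h[...,0]-15)<5)&(h[...,1]<165)&(h[...,2]>80)
for ce,st,mm in blobs(m,200):
    X,e=tri([(t,(270.6,276.5)),(c,ce)]);print("near pad",ce.round(1),st,X.round(4),np.round(e,4))
# jar cap in hand: top-face ellipse
r=red(c)|((h[...,0]>8)&(h[...,0]<25)&(h[...,1]>60)&(h[...,2]>120));r[:280]=0;r[:,:245]=0;r[:,390:]=0
b=max(blobs(r,500),key=lambda b:b[1][4]);ys,xs=np.nonzero(b[2]);print("cap",b[1])
He=np.array(c["hand_eye"])
def tool(p,z):
    o=He[:3,3];d=He[:3,:3]@np.array([(p[0]-c["cx"])/c["fx"],(p[1]-c["cy"])/c["fy"],1]);return (o+d*(z-o[2])/d[2]).round(4)
for z in(-.063,-.058,-.053):
    print(z,[tool(p,z).tolist() for p in((b[1][0],np.median(ys[xs==b[1][0]])),(b[1][0]+b[1][2],np.median(ys[xs==b[1][0]+b[1][2]-1])),(np.median(xs[ys==ys.max()]),ys.max()))])
for tx in((.563,.111,.24),(.563,.111,.0545)): plan(tx,np.radians(100))
E
```

```text
far pad [0.5606 0.1102 0.0163] [0.0002 0.0002]
near pad [237.8  83.4] [ 209   52   60   61 2172] [0.4422 0.0889 0.0144] [0.0017 0.0017]
cap [ 250  371  132   56 4617]
-0.063 [[-0.0041, -0.0217, -0.063], [-0.0039, 0.0202, -0.063], [-0.0208, 0.0004, -0.063]]
-0.058 [[-0.0076, -0.0226, -0.058], [-0.0074, 0.0211, -0.058], [-0.0251, 0.0005, -0.058]]
-0.053 [[-0.0111, -0.0236, -0.053], [-0.0109, 0.0221, -0.053], [-0.0294, 0.0005, -0.053]]
t 9.25 pos [0.5432 0.1799 0.2369] F [-0.9 -0.8 -2.1] open 0.51 plan [-0.75, -7.13, -0.31] [0.0, -0.001, 0.001]
t 9.25 pos [0.5432 0.1799 0.2369] F [-0.9 -0.8 -2.1] open 0.51 plan [-0.77, -7.14, 18.24] [0.0, -0.001, 0.001]
```

Emit:
{"fn": "send_rows", "kwargs": {
  "series": [
    [[-0.2, -2.4, 0, 0, 0, 0, -1], [-0.3, -2.4, 0, 0, 0, 0, -1], [-0.3, -2.3, 0, 0, 0, 0, -1], [0, 0, 3, 0, 0, 0, -1], [0, 0, 3, 0, 0, 0, -1], [0, 0, 3, 0, 0, 0, -1], [0, 0, 2, 0, 0, 0, -1], [0, 0, 0, 0, 0, 0, -1], [0, 0, 0, 0, 0, 0, -1]]
  ]
}}

```text
time: 10.38
eef_pos: [0.5649, 0.1109, 0.129]
tcp_rot: [-0.087, 0.996, -0.0, 0.001]
contact_force: [0.7, -0.5, -0.7]
opening: 0.509
finger_force: 41.2
```

```bash
python3 - <<'E'
from h import *
plan((.5635,.111,.0545),np.radians(100))
E
```

```text
t 10.38 pos [0.5649 0.1109 0.129 ] F [ 0.7 -0.5 -0.7] open 0.509 plan [0.16, 0.03, 7.45] [-0.0, 0.002, 0.0]
```

Emit:
{"fn": "send_rows", "kwargs": {
  "series": [
    [[0.1, 0, 2, 0, 0, 0, -1], [0, 0, 1.5, 0, 0, 0, -1], [0, 0, 1.5, 0, 0, 0, -1], [0, 0, 1.2, 0, 0, 0, -1], [0, 0, 0.7, 0, 0, 0, -1], [0, 0, 0.3, 0, 0, 0, -1], [0, 0, 0, 0, 0, 0, -1], [0, 0, 0, 0, 0, 0, -1]]
  ]
}}

```text
time: 11.38
eef_pos: [0.5635, 0.1105, 0.0563]
tcp_rot: [-0.087, 0.996, -0.0, 0.001]
contact_force: [0.5, 0.3, -0.3]
opening: 0.513
finger_force: 41.2
```

Emit:
{"fn": "send_rows", "kwargs": {
  "series": [
    [[0, 0, 0.2, 0, 0, 0, -1], [0, 0, 0.15, 0, 0, 0, -1], [0, 0, 0, 0, 0, 0, -1]]
  ]
}}

```text
time: 11.75
eef_pos: [0.564, 0.1106, 0.0537]
tcp_rot: [-0.087, 0.996, -0.0, 0.001]
contact_force: [-1.6, 1.2, 5.2]
opening: 0.509
finger_force: 41.8
```

Emit:
{"fn": "send_rows", "kwargs": {
  "series": [
    [[0, 0, 0, 0, 0, 0, 0.2], [0, 0, 0, 0, 0, 0, 0.45], [0, 0, 0, 0, 0, 0, 0.45], [0, 0, -1, 0, 0, 0, 0.45], [0, 0, -3, 0, 0, 0, 0.45], [0, 0, -4, 0, 0, 0, 0.45], [0, 0, -4, 0, 0, 0, 1], [0, 0, -3, 0, 0, 0, 1]]
  ]
}}

```text
time: 12.75
eef_pos: [0.5637, 0.1105, 0.2052]
tcp_rot: [-0.087, 0.996, -0.0, 0.002]
contact_force: [0.2, -0.3, -0.5]
opening: 1.002
finger_force: 0.0
```

Emit:
{"fn": "send_rows", "kwargs": {
  "series": [
    [[2.5, 2.9, 0, 0, 0, 0, 1], [2.5, 2.9, 0, 0, 0, 0, 1], [2.5, 2.9, 0, 0, 0, 0, 1], [2.5, 2.9, 0, 0, 0, 0, 1], [2.4, 2.7, 0, 0, 0, 0, 1], [0, 0, 0, 0, 0, 0, 1], [0, 0, 0, 0, 0, 0, 1]]
  ]
}}

```text
time: 13.62
eef_pos: [0.4166, 0.2297, 0.2028]
tcp_rot: [-0.087, 0.996, -0.0, 0.001]
contact_force: [0.0, 0.3, 0.3]
opening: 1.002
finger_force: 0.0
```

```bash
python3 - <<'E'
from h import *
from plant import ctrl
s=ctrl.get_state();c=cam_tool(ctrl.read_camera("wrist"),s);k=ctrl.read_camera("scene");np.savez("s3.npz",**k);np.savez("w3.npz",**c)
for ce,st,m in blobs(red(c),200): print("wrist",ce.round(1),st,onz(c,ce,.106).round(4))
for ce,st,m in blobs(red(k),40): print("scene",ce.round(1),st,onz(k,ce,.116).round(4),onz(k,ce,.106).round(4))
plan((.4165,.2305,.042),np.radians(100))
E
```

```text
wrist [318.1 236.7] [ 288  207   60   60 2307] [0.4158 0.23   0.106 ]
wrist [295.5 365.9] [260 352  76  41 435] [0.5205 0.2309 0.106 ]
wrist [297.2 379.3] [269 361  57  46 887] [0.5321 0.234  0.106 ]
scene [255.1 204.4] [244 199  22  11 130] [0.52   0.2161 0.116 ] [0.5304 0.2248 0.106 ]
scene [297.1 207. ] [290 202  15  10  74] [0.5614 0.1107 0.116 ] [0.5724 0.1179 0.106 ]
scene [227.6 228.1] [220 223  16  11 117] [0.4069 0.2212 0.116 ] [0.4159 0.2299 0.106 ]
t 13.72 pos [0.4169 0.2294 0.2025] F [0.2 0.2 0.2] open 1.0 plan [0.03, 0.12, 16.05] [-0.0, 0.001, -0.001]
```

Jar A stands in the far cell, with its cap at (0.561, 0.111, 0.116). Now jar B.

Emit:
{"fn": "send_rows", "kwargs": {
  "series": [
    [[0.1, 0.1, 3, 0, 0, 0, 1], [0, 0, 4, 0, 0, 0, 1], [0, 0, 4, 0, 0, 0, 1], [0, 0, 3, 0, 0, 0, 1], [0, 0, 1.5, 0, 0, 0, 1], [0, 0, 0.5, 0, 0, 0, 1], [0, 0, 0, 0, 0, 0, 1], [0, 0, 0, 0, 0, 0, -1], [0, 0, 0, 0, 0, 0, -1], [0, 0, 0, 0, 0, 0, -1]]
  ]
}}

```text
time: 14.98
eef_pos: [0.4157, 0.2309, 0.0431]
tcp_rot: [-0.087, 0.996, 0.0, 0.001]
contact_force: [0.1, -0.0, 4.1]
opening: 0.507
finger_force: 40.7
```

Emit:
{"fn": "send_rows", "kwargs": {
  "series": [
    [[0, 0, 0, 0, 0, 0, -1], [0, 0, 0, 0, 0, 0, -1], [0, 0, 0, 0, 0, 0, -1]]
  ]
}}

```text
time: 15.35
eef_pos: [0.4158, 0.2309, 0.0431]
tcp_rot: [-0.087, 0.996, 0.0, 0.001]
contact_force: [-0.2, -0.6, 5.2]
opening: 0.51
finger_force: 41.0
```

Emit:
{"fn": "send_rows", "kwargs": {
  "series": [
    [[0, 0, -1, 0, 0, 0, -1], [0, 0, -2, 0, 0, 0, -1], [0, 0, -3, 0, 0, 0, -1], [0, 0, -3, 0, 0, 0, -1], [0, 0, -3, 0, 0, 0, -1], [0, 0, -2, 0, 0, 0, -1], [0, -1.5, 0, 0, 0, 0, -1], [0, -2.8, 0, 0, 0, 0, -1], [0, -2.8, 0, 0, 0, 0, -1], [-0.1, -2.8, 0, 0, 0, 0, -1]]
  ]
}}

```text
time: 16.6
eef_pos: [0.4318, 0.1316, 0.1801]
tcp_rot: [-0.087, 0.996, -0.0, -0.002]
contact_force: [0.6, 0.3, -1.8]
opening: 0.512
finger_force: 41.0
```

Emit:
{"fn": "send_rows", "kwargs": {
  "series": [
    [[-0.1, -2.8, 0, 0, 0, 0, -1], [0, -1.6, 0, 0, 0, 0, -1], [0, 0, 0, 0, 0, 0, -1], [0, 0, 0, 0, 0, 0, -1]]
  ]
}}

```text
time: 17.1
eef_pos: [0.4412, 0.0905, 0.1816]
tcp_rot: [-0.087, 0.996, 0.0, -0.0]
contact_force: [0.0, -0.4, -2.1]
opening: 0.506
finger_force: 41.0
```

```bash
python3 - <<'E'
from h import *
plan((.4430,.090,.0537),np.radians(100))
E
```

```text
t 17.1 pos [0.4412 0.0905 0.1816] F [ 0.  -0.4 -2.1] open 0.506 plan [-0.18, -0.09, 12.79] [0.001, -0.001, -0.0]
```

Emit:
{"fn": "send_rows", "kwargs": {
  "series": [
    [[-0.1, 0, 2, 0, 0, 0, -1], [-0.1, 0, 3, 0, 0, 0, -1], [0, 0, 2.5, 0, 0, 0, -1], [0, 0, 2, 0, 0, 0, -1], [0, 0, 1.5, 0, 0, 0, -1], [0, 0, 1, 0, 0, 0, -1], [0, 0, 0.5, 0, 0, 0, -1], [0, 0, 0.2, 0, 0, 0, -1], [0, 0, 0, 0, 0, 0, -1]]
  ]
}}

```text
time: 18.23
eef_pos: [0.444, 0.0905, 0.0555]
tcp_rot: [-0.087, 0.996, -0.0, 0.0]
contact_force: [-0.0, 0.3, -2.4]
opening: 0.51
finger_force: 41.1
```

Emit:
{"fn": "send_rows", "kwargs": {
  "series": [
    [[0, 0, 0.2, 0, 0, 0, -1], [0, 0, 0.1, 0, 0, 0, -1], [0, 0, 0, 0, 0, 0, 0.2], [0, 0, 0, 0, 0, 0, 0.4], [0, 0, 0, 0, 0, 0, 0.4], [0, 0, -1, 0, 0, 0, 0.4], [0, 0, -3, 0, 0, 0, 0.4], [0, 0, -4, 0, 0, 0, 0.4], [0, 0, -4, 0, 0, 0, 1], [0, 0, -3, 0, 0, 0, 1]]
  ]
}}

```text
time: 19.48
eef_pos: [0.4442, 0.0905, 0.205]
tcp_rot: [-0.087, 0.996, -0.0, 0.002]
contact_force: [0.3, 0.1, -0.5]
opening: 0.999
finger_force: 0.0
```

Emit:
{"fn": "send_rows", "kwargs": {
  "series": [
    [[0, -2.5, 0, 0, 0, 0, 1], [0, -2.5, 0, 0, 0, 0, 1], [0, -2.5, 0, 0, 0, 0, 1], [0, -2.5, 0, 0, 0, 0.175, 1], [0, 0, 0, 0, 0, 0.175, 1], [0, 0, 0, 0, 0, 0.175, 1], [0, 0, 0, 0, 0, 0.175, 1], [0, 0, 0, 0, 0, 0.175, 1], [0, 0, 0, 0, 0, 0.175, 1], [0, 0, 0, 0, 0, 0.175, 1]]
  ]
}}

```text
time: 20.72
eef_pos: [0.461, -0.008, 0.2028]
tcp_rot: [0.504, 0.864, 0.0, 0.0]
contact_force: [0.1, 0.0, -0.3]
opening: 0.998
finger_force: 0.0
```

Emit:
{"fn": "send_rows", "kwargs": {
  "series": [
    [[0, 0, 0, 0, 0, 0.175, 1], [0, 0, 0, 0, 0, 0.171, 1], [0, 0, 0, 0, 0, 0, 1], [0, 0, 0, 0, 0, 0, 1]]
  ]
}}

```text
time: 21.22
eef_pos: [0.461, -0.008, 0.2025]
tcp_rot: [0.642, 0.767, 0.0, 0.0]
contact_force: [-0.1, -0.1, -0.6]
opening: 1.004
finger_force: 0.0
```

```bash
python3 - <<'E'
from h import *
from plant import ctrl
s=ctrl.get_state();c=cam_tool(ctrl.read_camera("wrist"),s);k=ctrl.read_camera("scene");t=ctrl.read_camera("top")
np.savez("w4.npz",**c)
for n,q in(("wrist",c),("scene",k),("top",t)):
    for ce,st,m in blobs(red(q),40): print(n,ce.round(1),st,onz(q,ce,.116).round(4))
plan((.458,-.0114,.20),np.radians(10))
cv2.imwrite("pics/w4.png",np.hstack([cv2.resize(c["img"],(480,360)),cv2.resize(k["img"][190:298,230:326],(320,360))])[:,:,::-1])
E
```

```text
wrist [322.5  80.1] [ 286   43   72   76 3613] [0.4465 0.0902 0.116 ]
wrist [519.1  79.1] [ 486   42   71   76 2468] [0.5628 0.1114 0.116 ]
scene [255.  204.5] [244 199  22  12 131] [0.5197 0.2162 0.116 ]
scene [297.2 207.1] [290 202  15  10  74] [0.5613 0.1102 0.116 ]
scene [280.3 235. ] [272 230  18  11 133] [0.4454 0.0893 0.116 ]
top [254.6 210.8] [244 201  22  20 199] [0.5624 0.1105 0.116 ]
t 21.38 pos [ 0.461  -0.0079  0.2022] F [-0.4  0.6  0.4] open 1.0 plan [-0.29, -0.35, 0.22] [0.0, 0.0, 0.001]
```

View pics/w4.png

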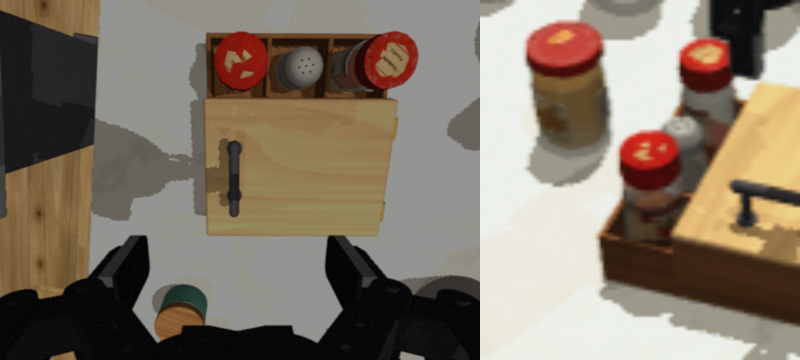

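Both jars stand in their cells, with the shaker between them. The bar runs vertically in the wrist picture from full-scale (313,189) to (313,287). I'll measure its middle by two views.

```bash
python3 - <<'E'
from h import *
from plant import ctrl
c=load("w4");h=hsv(c);m=np.zeros(h.shape[:2],bool);m[160:310,285:340]=1;m&=h[...,2]<75
cn=max(blobs(m,50),key=lambda b:b[1][4]);ys,xs=np.nonzero(cn[2]);print(cn[1])
pts=np.c_[xs,ys].astype(np.float32);(r0,ang)=cv2.minAreaRect(pts)[0],cv2.minAreaRect(pts)[1:];print("rect",r0,ang)
top=(np.median(xs[ys<ys.min()+6]),ys.min());bot=(np.median(xs[ys>ys.max()-6]),ys.max())
E=[onz(c,p,.104) for p in(top,bot)];print("ends",top,bot,np.round(E,4),"len",np.linalg.norm(E[0]-E[1]).round(4),"mid",np.mean(E,0).round(4))
mid=((top[0]+bot[0])/2,(top[1]+bot[1])/2)
for n in("top","scene"):
    q=load(n+"0");g=hsv(q);k=(g[...,2]<75)
    if n=="scene": k=cv2.morphologyEx(k.astype(np.uint8),2,np.ones((2,2)))>0
    z=[b for b in blobs(k,20) if (300<b[0][0]<330 and 245<b[0][1]<270 and b[1][2]<60)]
    for b in z:
        yy,xx=np.nonzero(b[2]);L=(xx.min(),np.median(yy[xx<xx.min()+3]));Rr=(xx.max(),np.median(yy[xx>xx.max()-3]))
        M=((L[0]+Rr[0])/2,(L[1]+Rr[1])/2);X,e=tri([(c,mid),(q,M)]);print(n,L,Rr,X.round(4),np.round(e,4))
        print("  ends",[tri([(c,u),(q,v)])[0].round(4).tolist() for u,v in((top,L),(bot,Rr))])
R=load("w4")
h2=hsv(c);w=(h2[...,0]>10)&(h2[...,0]<28)&(h2[...,2]>130)&(h2[...,1]>60);w[:,:250]=0;w[320:]=0;w[:110]=0
b=max(blobs(w,1000),key=lambda b:b[1][4]);hu=cv2.approxPolyDP(cv2.convexHull(np.argwhere(b[2])[:,::-1].astype(np.int32)),10,True)[:,0]
print("panel",[(p.tolist(),onz(c,p,.072).round(4).tolist()) for p in hu])
E
```

```text
[ 302  188   20  101 1468]
rect (311.5, 238.0) ((100.0, 19.0), 90.0)
ends (np.float64(312.0), np.int64(188)) (np.float64(312.0), np.int64(288)) [[ 0.4516  0.0234  0.104 ]
 [ 0.4642 -0.0485  0.104 ]] len 0.073 mid [ 0.4579 -0.0125  0.104 ]
top (np.int64(301), np.float64(265.0)) (np.int64(335), np.float64(259.0)) [ 0.4582 -0.0123  0.1004] [0.0004 0.0004]
  ends [[0.4527, 0.022, 0.0985], [0.4631, -0.0461, 0.1096]]
scene (np.int64(307), np.float64(248.0)) (np.int64(333), np.float64(253.0)) [ 0.4584 -0.0137  0.097 ] [0.0007 0.0007]
  ends [[0.4528, 0.0207, 0.095], [0.4634, -0.0487, 0.1008]]
panel [([530, 135], [0.6024, 0.0848, 0.072]), ([502, 314], [0.6261, -0.0569, 0.072]), ([278, 312], [0.442, -0.0877, 0.072]), ([274, 133], [0.4179, 0.0535, 0.072])]
```

Emit:
{"fn": "send_rows", "kwargs": {
  "series": [
    [[-0.4, -0.4, 3, 0, 0, 0, 1], [0, 0, 3, 0, 0, 0, 1], [0, 0, 3, 0, 0, 0, 1], [0, 0, 2.5, 0, 0, 0, 1], [0, 0, 2, 0, 0, 0, 1], [0, 0, 1, 0, 0, 0, 1], [0, 0, 0.2, 0, 0, 0, 1], [0, 0, 0, 0, 0, 0, 1], [0, 0, 0, 0, 0, 0, 1]]
  ]
}}

```text
time: 22.5
eef_pos: [0.4585, -0.0128, 0.056]
tcp_rot: [0.643, 0.766, 0.0, 0.001]
contact_force: [-0.5, 0.5, 0.7]
opening: 1.004
finger_force: 0.0
```

Emit:
{"fn": "send_rows", "kwargs": {
  "series": [
    [[0, 0, 0, 0, 0, 0, 0], [0, 0, 0, 0, 0, 0, -0.4], [0, 0, 0, 0, 0, 0, -1], [0, 0, 0, 0, 0, 0, -1], [0, 0, 0, 0, 0, 0, -1], [0, 0, 0, 0, 0, 0, -1], [0, 0, 0, 0, 0, 0, -1]]
  ],
  "force": 40
}}

```text
time: 23.38
eef_pos: [0.4589, -0.0124, 0.0553]
tcp_rot: [0.643, 0.766, 0.001, 0.001]
contact_force: [4.4, 1.6, -4.2]
opening: 0.096
finger_force: 38.9
```

Emit:
{"fn": "send_rows", "kwargs": {
  "series": [
    [[0, 0.35, -1.25, 0, 0, 0, -1], [0, 0.45, -1.22, 0, 0, 0, -1], [0, 0.54, -1.18, 0, 0, 0, -1], [0, 0.63, -1.14, 0, 0, 0, -1], [0, 0, 0, 0, 0, 0, -1]]
  ]
}}

```text
time: 24.0
eef_pos: [0.4774, -0.0092, 0.1032]
tcp_rot: [0.643, 0.766, -0.0, 0.0]
contact_force: [4.3, -0.8, -6.0]
opening: 0.099
finger_force: 38.9
```

Forces are small and the bar follows, so I'll carry on along the arc.

Emit:
{"fn": "send_rows", "kwargs": {
  "series": [
    [[0, 0.72, -1.08, 0, 0, 0, -1], [0, 0.8, -1.02, 0, 0, 0, -1], [0, 0.88, -0.96, 0, 0, 0, -1], [0, 0.95, -0.88, 0, 0, 0, -1], [0, 1.02, -0.81, 0, 0, 0, -1], [0, 1.08, -0.73, 0, 0, 0, -1], [0, 0, 0, 0, 0, 0, -1], [0, 0, 0, 0, 0, 0, -1]]
  ]
}}

```text
time: 25.0
eef_pos: [0.5309, 0.0, 0.1609]
tcp_rot: [0.643, 0.766, -0.001, -0.0]
contact_force: [-6.7, -2.1, 6.5]
opening: 0.096
finger_force: 40.0
```

```bash
python3 - <<'E'
from h import *
from plant import ctrl
s=ctrl.get_state();c=cam_tool(ctrl.read_camera("wrist"),s);k=ctrl.read_camera("scene");t=ctrl.read_camera("top")
np.savez("w5.npz",**c);np.savez("s5.npz",**k);np.savez("t5.npz",**t)
u=np.array([np.cos(np.radians(10)),np.sin(np.radians(10))])
H=np.array([.6166,.0168,.066]);g=s["eef_pos"]+np.array([0,0,.049]);d=g-H
print("pos",s["eef_pos"].round(4),"F",s["contact_force"].round(1),"angle by grip",np.degrees(np.arctan2(d[2],-(d[:2]@u)))-13.28,"r",np.hypot(d[2],d[:2]@u))
for n,q in(("scene",k),("top",t)):
    for ce,st,m in blobs(red(q),40): print(n,ce.round(1),st,onz(q,ce,.116).round(4))
cv2.imwrite("pics/v5.png",np.hstack([cv2.resize(k["img"][165:315,230:390],(400,375)),cv2.resize(t["img"][160:310,220:380],(400,375))])[:,:,::-1])
E
```

```text
pos [0.5309 0.     0.1609] F [-6.7 -2.1  6.5] angle by grip 45.484870306822415 r 0.16833672407688577
scene [255.2 204.5] [244 199  22  12 129] [0.5198 0.2159 0.116 ]
scene [280.3 235. ] [272 230  18  11 133] [0.4454 0.0891 0.116 ]
top [247.2 209.7] [244 201   9  18  65] [0.5652 0.1252 0.116 ]
```

View pics/v5.png

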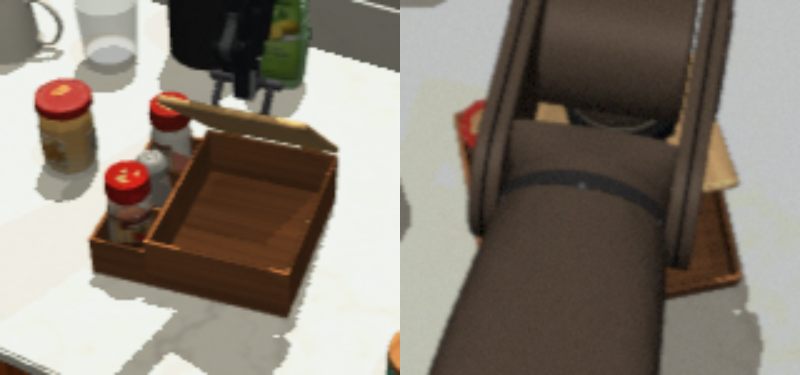

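The flap stands open. Its front edge runs from scene (294,204) to (365,225), and both jars and the shaker stand in their cells. I'll check the angle from that edge.

```bash
python3 - <<'E'
from h import *
k=load("s5");w=load("w5")
y=np.radians(10);u=np.array([np.cos(y),np.sin(y),0]);v=np.array([-np.sin(y),np.cos(y),0]);H=np.array([.6166,.0168,.066])
for q in((294,204.2),(364.8,225)):
    # ray against the vertical side planes of the flap (y=+-74 mm)
    s=1 if q[0]<330 else -1
    o,d=ray(k,q);t=((H+s*.074*v-o)@v)/(d@v);X=o+t*d-H;x=-(X@u);z=X[2];print("edge",np.round([x,z],4),"r",np.hypot(x,z).round(4),"deg",np.degrees(np.arctan2(z,x)).round(1))
for a in(40,45,50):
    a=np.radians(a);print(np.degrees(a).round(),[proj(k,H+s*.074*v-u*(.192*np.cos(a)+n*-np.sin(a))+np.array([0,0,.192*np.sin(a)+n*np.cos(a)])).round(1).tolist() for s in(1,-1) for n in(-.002,.006)])
E
```

```text
edge [0.1209 0.1253] r 0.1741 deg 46.0
edge [-0.0022  0.    ] r 0.0022 deg 179.9
40.0 [[289.9, 212.1], [290.5, 208.8], [350.4, 224.0], [351.1, 220.5]]
45.0 [[291.3, 205.1], [292.0, 201.8], [351.9, 216.8], [352.6, 213.4]]
50.0 [[292.9, 198.2], [293.7, 195.0], [353.5, 209.7], [354.2, 206.3]]
```

The edge and the grip agree: about 45–46° from the image and 45.5° from the grip. The grip holds steady, so I'm handing in.

```bash
python3 -c "
from plant import ctrl
print(ctrl.sign_off())"
```

```text
the job is handed in; nothing more can be done
None
```

Both jars stand upright and released in the two empty cells, and the gripper is holding the flap open at about 45°; the job was handed in at about 25 s of the 69 s allowed.

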